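Clear the tray, then tip the dowel caddy

ROBOT

A 6-joint arm with a two-finger parallel gripper is mounted at the origin on the work surface; the furniture and walls round the work are solid. World frame = base frame: x ahead of the robot, y to its left, z up, the work surface at z = 0. Lengths are in mm, angles in rad, forces in N, time in s.
With the tool pointing down it reaches from about 350 to 975 mm from the base axis. Payload 4.9 kg.
Tool frame: the origin (TCP) lies on the centre line of the jaws, within the pads' length; the fingertips stand 25 mm ahead of it and the grasp point (between the pads) lies 6 mm ahead of it; z points along the fingers, y is the line along which they close (so a half turn about z gives the same grasp; the last joint's range is limited). The gripper opens to 85 mm and grips with 20 to 120 N. Pads are 22 mm wide; open, the fingers measure 114 mm over their backs; the gripper's body (76 mm by 85 mm) begins 54 mm behind the grasp point. The pads swing forward as they close: fully open they stand 13 mm farther back than shut.
Start: joints at [-1.228, 0.053, 1.613, -0, 1.476, -0.119], TCP at [278.467, -559.516, 235.804] pointing down, gripper open.
Joint ranges: [-3.01, 3.01], [-1.01, 2.22], [0.06, 2.58], [-1.02, 4.17], [0.09, 2.62], [-3.14, 3.14]. Speed limits (rad/s): [2.57, 2.57, 3.14, 3.14, 3.14, 3.14].

INTERFACE

Orientations are given as a unit quaternion [w, x, y, z].
In Python, from workcell import state, viewer, ticket gives the robot as it stands.
- The arm moves only by the tool apply_moves, never from a script. Its argument "motion" is a list of rows, each an object of numbers: "dx", "dy", "dz": the shift along the tool's x, y, z in m; "ax", "ay", "az": the turn, a rotation vector about the tool's x, y, z in rad; "claw": the opening, from 0 (shut) to 1 (fully open). A call has exactly 8 rows; each row shifts and turns the commanded pose from where the row before left it, along the tool's axes as they then stand; what a row does not reach is not made up. A row lasts 1/12 s, in which the tool goes at most 41.7 mm and 7.16 degrees, less where a joint would pass 70% of its speed; a pose out of reach is approached as far as the arm can. A call is refused whole if a number of a shift passes 0.0417 or a number of a turn 0.125, either way. A call with a gripper value outside its range is refused whole. The fingers move at their own pace and stop on an object; "newtons" is the grip in N (left out, the last holds). Time passes only in rows, so rows that do not move let the fingers close, or fill a call up. It gives the time, the measured TCP pose, the force, the opening and the grip force at its end, in the units of the state.
- state(): the state, without advancing time (a new reading comes with each control period).
- viewer.grab_frame(name): name is "scene" or "top" or "wrist"; returns the picture (384x512x3 uint8, red, green, blue); there is no depth.
- viewer.camera_params(name): a dict with "intrinsics" (3x3 intrinsics, pixels), "k1" (the pictures are not rectified: a ray, as slopes to the right and down, at radius r is drawn at 1 + k1 r^2 times it, then the intrinsics apply), "world_from_camera" (4x4, takes a point from camera to world coordinates). Camera axes: x right, y up, looking along -z (the intrinsics and any distortion apply to the point x, -y, -z); pixel columns grow to the right and rows downward; lengths in mm; the calibration is good to about 2 mm. A picture is of the moment at which its call begins: read the wrist's pose just before it. camera_params takes no time and is no camera call; for the wrist camera it gives the pose at the moment of the call.
- ticket.hand_in(): hands the job in; it is judged then, once.
The state is a dict: "time": time; "qpos": joint angles; "joint_vel": joint speeds; "joint_efforts": joint torques, N m; "ee_pos": TCP position; "tcp_rot": TCP orientation; "wrist_force": force on the tool from outside, world axes, zero at the start; "wrist_torque": the same for the moment, N m; "width": opening from 0.0 (shut) to 1.0 (fully open); "gripper_force": force on a finger pad.
Only numpy, scipy, OpenCV 4.12 (cv2) and the standard library are available. Lean on these libraries where they do the work, as an engineer would, in place of code of your own. Each camera call takes 0.05 s, during which the arm holds its last target. There are 200 camera calls.

TASK

An offcut block lies in the catch tray of the dowel dispenser, in the way: first take it out and lay it flat on the open bench, clear of the dispenser. Then tip the caddy over towards the tray by its steel bar, no farther than about 45 degrees, so that its flap swings open and all three dowels roll out into the tray, and let the caddy back down level. Leave the screw tin, the brush and the chisel where they are.

Things in the scene. Friction and masses are not known exactly. Their poses are not given: they have to be found in the camera images.
- dispenser: Dowel dispenser of plywood and beech, fixed: baseboard 204 (x) x 360 (y) x 12 mm, a catch tray on its -y part, a tipping caddy on its +y part. Origin on the bench below the caddy's hinge; baseboard from y -205 to +155 mm. Axes: z up, -y the pouring direction. A brush lies on its +x side, a screw tin stands on its -x side beside the caddy.
- tray_floor (a point): Centre of the tray's floor, on its upper face (dispenser frame x 0, y -95, z 12 mm); axes as the dispenser's. Inside, the tray spans x -90 to 90 and y -187 to +3 mm of the dispenser; walls 6 mm thick, tops 42 mm above the bench. Beyond its outer end the bench is clear for 110 mm (dispenser y -205 to -315, x -90 to 90 mm).
- caddy (a joint): Tip angle of the caddy, rad: 0 level (at rest), grows as it tips to the tray, stop at 1.3. Damped; weight and a weak spring bring it back to level when let go. Pushing the bar level takes 3 to 6 N. Three dowels lie inside, on a floor that slopes 6 degrees back. A flap hung from its top front edge opens by its weight as it tips; at 0.4 to 0.7 rad the dowels roll out in about 1 s.
- lip (a point): Middle of the caddy's hinge axis, at its lower front edge: dispenser x 0, y 0, 85 mm above the bench; the axis runs along the dispenser's x. The level caddy, a plywood box with a slatted top, spans y 0 to 136, x -61 to 61 mm, its top 163 mm above the bench. The fixed cheeks beside it reach x +-77 mm and 107 mm up.
- bar_mid (a point): Middle of the steel bar by which the caddy is tipped: round, 12 mm thick, 96 mm long along the dispenser's x, an upright at each end. Level: 66 mm behind (+y of) and 135 mm above the hinge, so 220 mm above the bench and 62 mm over the caddy's top. It moves with the caddy on an arc of radius 150 mm about the hinge; up to 0.7 rad its height changes by less than 16 mm.
- offcut_mid (a point): Offcut block of pale wood, 45 x 85 x 38 mm (38 high as it lies), about 0.1 kg, flat in the tray; the point is its centre, half-way up. Its 45 mm width runs along the point's x axis turned by +18 degrees (0.314 rad) about z, its 85 mm length along the point's y axis turned likewise.
- dowel_1_mid (a point): Wooden dowel 1 of 3, alike, diameter 22 mm, 88 mm long along its own x, 30 g; the point is its centre. At first inside the caddy, lying across it.
- dowel_2_mid (a point): Wooden dowel 2 of 3, alike, diameter 22 mm, 88 mm long along its own x, 30 g; the point is its centre. At first inside the caddy, lying across it.
- dowel_3_mid (a point): Wooden dowel 3 of 3, alike, diameter 22 mm, 88 mm long along its own x, 30 g; the point is its centre. At first inside the caddy, lying across it.
- screw_tin: Bystander: open tin of screws, 67 mm across, 48 mm high; origin at the centre of its underside.
- brush: Bystander: paint brush lying flat, 226 mm long, 54 mm wide, 19 mm high, length roughly along its y; origin at the centre of its underside.
- chisel: Bystander: chisel with red handle lying flat, about 240 mm long, 28 mm high; origin at the centre of its underside.
There are look-alikes about, which are no part of the job. What is shaped like the part that bears offcut_mid but purple is not meant.

How it is judged:
By the outcome, as a careful person would: the job done as asked, in the order asked, and still so for the second after the job is handed in, with the robot touching nothing.
It also fails if it takes over 61 s, if anything falls off the work surface, if the arm or the gripper's body presses on something with over 40 N, if the wrist force passes 120 N, or if a joint passes its speed limit or range.

## Working session

There is one attempt and no reset: what is moved stays moved. The work goes in short steps, Python scripts to look and compute and a tool call to move; the robot and the scene stay as the last step left them, time stands still between calls to the robot, and variables do not carry over. Pictures are saved under pics/ and viewed, at most 10 in all, crops included, and the job is handed in when it is done.

Besides the shell and the picture viewer there is one more tool, called after "Request:" as name([rows], argument=value, ...), one row to a line, values as JSON. apply_moves: Moves the arm, as the interface text tells. Its arguments: {"type":"object","properties":{"motion":{"type":"array","items":{"type":"object","properties":{"dx":{"type":"number"},"dy":{"type":"number"},"dz":{"type":"number"},"ax":{"type":"number"},"ay":{"type":"number"},"az":{"type":"number"},"claw":{"type":"number"}}}},"newtons":{"type":"number"}},"required":["motion"]}

```bash
mkdir -p pics; ls; cat > h.py <<'E'
import numpy as np, cv2
from scipy.spatial.transform import Rotation as R
from workcell import state, viewer, ticket
def ray(p,uv):
    K=np.array(p["intrinsics"]);k=p["k1"];T=np.array(p["world_from_camera"])
    d=np.array([(uv[0]-K[0,2])/K[0,0],(uv[1]-K[1,2])/K[1,1]]);s=d.copy()
    for _ in range(20): s=d/(1+k*(s@s))
    return T[:3,3],T[:3,:3]@np.array([s[0],-s[1],-1])
def onz(p,uv,z):
    o,d=ray(p,uv);return o+d*(z-o[2])/d[2]
def proj(p,X):
    K=np.array(p["intrinsics"]);T=np.array(p["world_from_camera"])
    c=T[:3,:3].T@(np.array(X)-T[:3,3]);s=np.array([c[0],-c[1]])/-c[2]
    s=s*(1+p["k1"]*(s@s));return K[:2,:2]@s+K[:2,2]
def grab(n,f):
    p=viewer.camera_params(n);im=viewer.grab_frame(n)[:,:,::-1].copy();cv2.imwrite(f"pics/{f}.png",im);return p,im
E
python3 - <<'E'
from h import *
for n in("scene","top"):
    p,im=grab(n,n+"0");print(n,np.round(p["world_from_camera"],3),p["intrinsics"],p["k1"])
a=cv2.imread("pics/scene0.png");b=cv2.imread("pics/top0.png")
cv2.imwrite("pics/top0b.png",cv2.resize(b,(800,600),interpolation=cv2.INTER_CUBIC))
cv2.imwrite("pics/scene0b.png",cv2.resize(a,(800,600),interpolation=cv2.INTER_CUBIC))
print(state())
E
```

```text
pics
scene [[-4.70000e-01  5.33000e-01 -7.03000e-01 -3.09108e+02]
 [-8.82000e-01 -3.00000e-01  3.62000e-01  4.45468e+02]
 [-1.80000e-02  7.91000e-01  6.11000e-01  9.20752e+02]
 [ 0.00000e+00  0.00000e+00  0.00000e+00  1.00000e+00]] [[471.541715     0.         251.88779225]
 [  0.         471.541715   188.40139669]
 [  0.           0.           1.        ]] 0.017739669606289248
top [[ 1.200000e-02  9.980000e-01 -6.300000e-02  4.962990e+02]
 [-1.000000e+00  1.200000e-02 -4.000000e-03  6.098000e+00]
 [-3.000000e-03  6.300000e-02  9.980000e-01  1.162434e+03]
 [ 0.000000e+00  0.000000e+00  0.000000e+00  1.000000e+00]] [[392.38037634   0.         256.87649931]
 [  0.         392.38037634 189.44559801]
 [  0.           0.           1.        ]] 0.006312160601766475
{'time': 0.1, 'qpos': array([-1.22800219e+00,  5.33040061e-02,  1.61415829e+00,  5.32197628e-05,
        1.47601694e+00, -1.18992944e-01]), 'joint_vel': array([ 7.21874076e-05, -1.41195614e-03, -3.79832547e-03, -8.73779623e-04,
       -2.55000890e-04, -5.47316715e-04]), 'joint_efforts': array([-1.42670388e-04, -3.94907463e+01, -3.71362066e+01, -1.31678539e-04,
        3.96042349e-03, -2.08958141e-05]), 'ee_pos': array([ 278.29626488, -558.99739025,  234.67684228]), 'tcp_rot': array([-9.40347803e-04,  9.73462447e-01,  2.28844867e-01, -7.90121233e-05]), 'wrist_force': array([ 0.45449863,  0.00742107, -0.03739126]), 'wrist_torque': array([ 0.02987077, -0.02838391,  0.00324588]), 'gripper_force': 0.0, 'width': 1.001625262943307}
```

View pics/top0b.png

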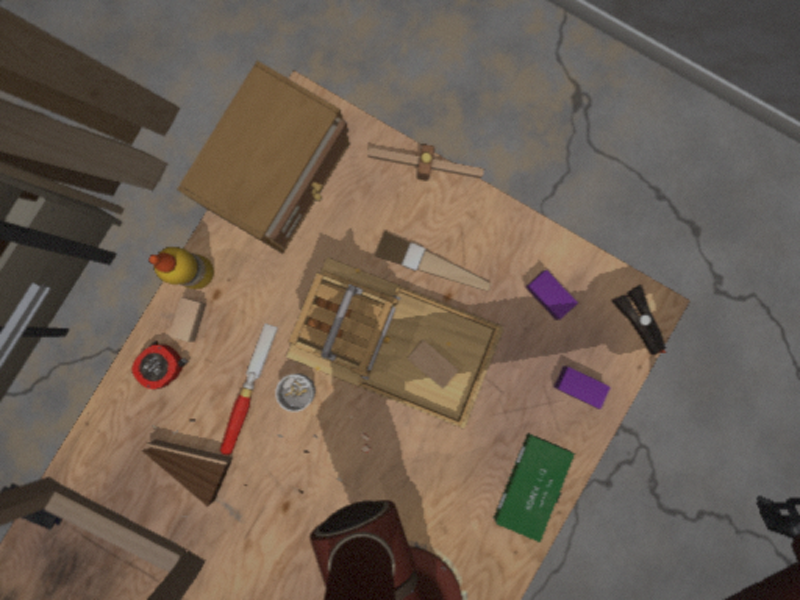

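View pics/scene0b.png

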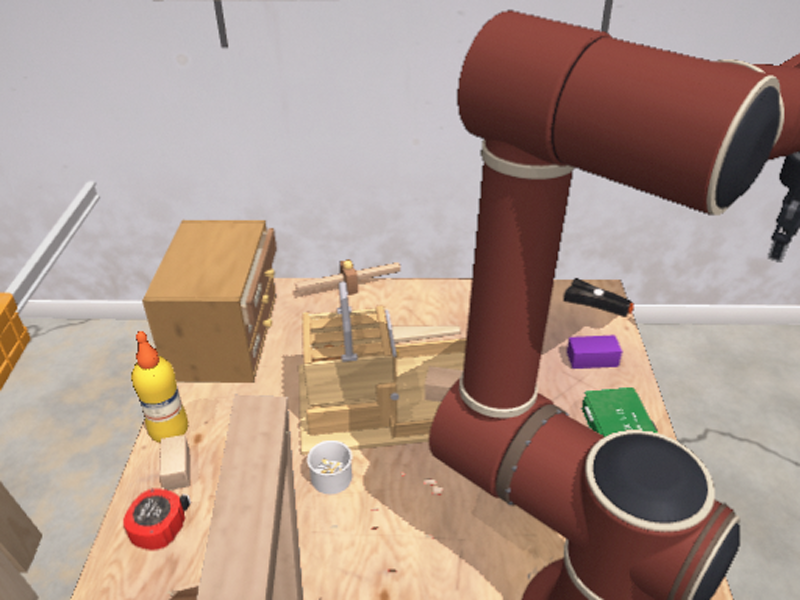

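The top view (800x600 scale) shows the tray's outer corners at about (502,325) and (463,425), the bar ends at (352,288) and (328,356), and the offcut near (437,363). The tin is at (295,392), the brush runs from (380,245) to (490,285), and the chisel lies to the left of the caddy.

```bash
python3 - <<'E'
from h import *
p=viewer.camera_params("top");s=.64
P=lambda u,v,z:onz(p,(u*s,v*s),z)
for n,u,v,z in[("trayA",502,325,42),("trayB",463,425,42),("bar1",352,288,220),("bar2",328,356,220),("off",437,363,50),("tin",295,392,48),("brushtip",490,287,10),("purp",580,387,38),("purp1",550,293,38),("green",535,435,20)]:
    print(n,P(u,v,z).round())
a,b=P(502,325,42),P(463,425,42);c,d=P(352,288,220),P(328,356,220)
m=(a+b)/2;q=(c+d)/2;print("dir mid-mid",(q-m)[:2],np.linalg.norm((q-m)[:2]),"exp",66+193,"wid",np.linalg.norm(a-b),"bar",np.linalg.norm(c-d))
yaw=lambda v:np.degrees(np.arctan2(v[1],v[0]))
print(yaw(q-m),yaw(a-b),yaw(c-d))
im=cv2.imread("pics/top0.png")[185:285,170:330];cv2.imwrite("pics/c.png",cv2.resize(im,(800,500),interpolation=cv2.INTER_CUBIC))
E
```

```text
trayA [ 517. -174.   42.]
trayB [ 335. -104.   42.]
bar1 [568.  86. 220.]
bar2 [463. 121. 220.]
off [447. -55.  50.]
tin [391. 200.  48.]
brushtip [ 589. -156.   10.]
purp [ 406. -316.   38.]
purp1 [ 577. -262.   38.]
green [ 316. -238.   20.]
dir mid-mid [ 89.15198329 242.24602501] 258.1302244205126 exp 259 wid 194.3475734394188 bar 110.50575704785886
69.79525037132326 -21.141921210187107 -18.43082755242663
```

View pics/c.png

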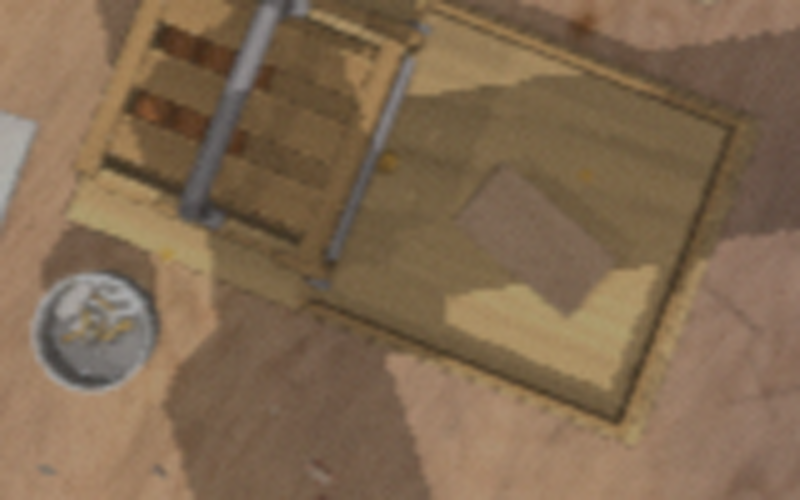

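The crop shows the offcut's top corners at about (503,163), (615,262), (570,318) and (457,218). It lies alone on the tray floor, away from the walls.

```bash
cat >> h.py <<'E'
D_YAW=np.radians(-20.5)
E
python3 - <<'E'
from h import *
p=viewer.camera_params("top")
C=[onz(p,(170+u/5,185+v/5),50) for u,v in[(503,163),(615,262),(570,318),(457,218)]]
C=np.array(C);print(C.round(),np.linalg.norm(np.diff(C,axis=0),axis=1))
m=C.mean(0);L=(C[1]+C[2]-C[0]-C[3])[:2];print(m,"long yaw",np.degrees(np.arctan2(L[1],L[0])))
# dispenser: from tray + bar
q=np.array([515.5,103.5]);t=np.array([426,-139.]);u=(q-t)/np.linalg.norm(q-t)
o=((q-66*u)+(t+193*u))/2;print("lip",o,u); x=np.array([u[1],-u[0]])
print("offcut in disp",(m[:2]-o)@x,(m[:2]-o)@u); print("drop",o-260*u, "reach",np.linalg.norm(o-260*u))
s=state();r=R.from_quat(np.roll(s["tcp_rot"],-1)).as_matrix();print(r.round(3))
pw=viewer.camera_params("wrist");Tt=np.eye(4);Tt[:3,:3]=r;Tt[:3,3]=s["ee_pos"]
print((np.linalg.inv(Tt)@np.array(pw["world_from_camera"])).round(2),pw["intrinsics"])
E
```

```text
[[488. -29.  50.]
 [433. -93.  50.]
 [401. -68.  50.]
 [456.  -4.  50.]] [84.03963457 40.38751621 84.68069025]
[444.55453474 -48.60007616  50.        ] long yaw -130.72770931642813
lip [492.73643921  41.82219562] [0.34624314 0.93814481]
offcut in disp -13.893512703232183 -101.51183899620293
drop [ 402.71322355 -202.09545574] reach 450.57797732881517
[[ 0.895  0.446 -0.001]
 [ 0.446 -0.895  0.002]
 [ 0.    -0.002 -1.   ]]
[[   0.      0.96    0.27   69.25]
 [   1.     -0.      0.     -0.55]
 [   0.      0.27   -0.96 -137.86]
 [   0.      0.      0.      1.  ]] [[341.15010148   0.         251.54373742]
 [  0.         341.15010148 192.15499874]
 [  0.           0.           1.        ]]
```

Request:
apply_moves([
  {"az": -0.1},
  {"az": -0.1},
  {"az": -0.1},
  {"az": -0.1},
  {"dx": 0.031,"dy": -0.013,"dz": 0.0053},
  {"dx": 0.031,"dy": -0.013,"dz": 0.0053},
  {"dx": 0.031,"dy": -0.013,"dz": 0.0053},
  {"dx": 0.031,"dy": -0.013,"dz": 0.0053},
])

```text
$.motion[0]: bad value
```

Request:
apply_moves([
  {"dx": 0.031,"dy": -0.013,"dz": 0.0053},
  {"dx": 0.031,"dy": -0.013,"dz": 0.0053},
  {"dx": 0.031,"dy": -0.013,"dz": 0.0053},
  {"dx": 0.031,"dy": -0.013,"dz": 0.0053},
  {"dx": 0.031,"dy": -0.013,"dz": 0.0053},
  {"dx": 0.031,"dy": -0.013,"dz": 0.0053},
  {"dx": 0.031,"dy": -0.013,"dz": 0.0053},
  {"dx": 0.031,"dy": -0.013,"dz": 0.0053},
])

```text
$.motion[0]: bad value
```

Request:
apply_moves([
  {"dx": 0.031,"dy": -0.013,"dz": 0.0053},
  {"dx": 0.031,"dy": -0.013,"dz": 0.0053},
  {"dx": 0.031,"dy": -0.013,"dz": 0.0053},
  {"dx": 0.031,"dy": -0.013,"dz": 0.0053},
  {},
  {},
  {},
  {},
])

```text
$.motion[0]: bad value
```

```bash
python3 - <<'E'
from h import *
p,im=grab("wrist","w1");s=state();print(s["ee_pos"],s["tcp_rot"],s["time"])
b=im.copy()
for X in[(444.5,-48.6,50),(s["ee_pos"][0],s["ee_pos"][1],50)]:
    print(proj(p,X))
cv2.imwrite("pics/w1b.png",cv2.resize(b,(768,576)))
E
```

```text
[ 278.31098938 -559.08750503  234.84928461] [-7.79020404e-04  9.73461617e-01  2.28849004e-01 -7.85286874e-05] 0.15
[ -3.07792526 -63.36973689]
[252.57360103 170.53677482]
```

View pics/w1b.png

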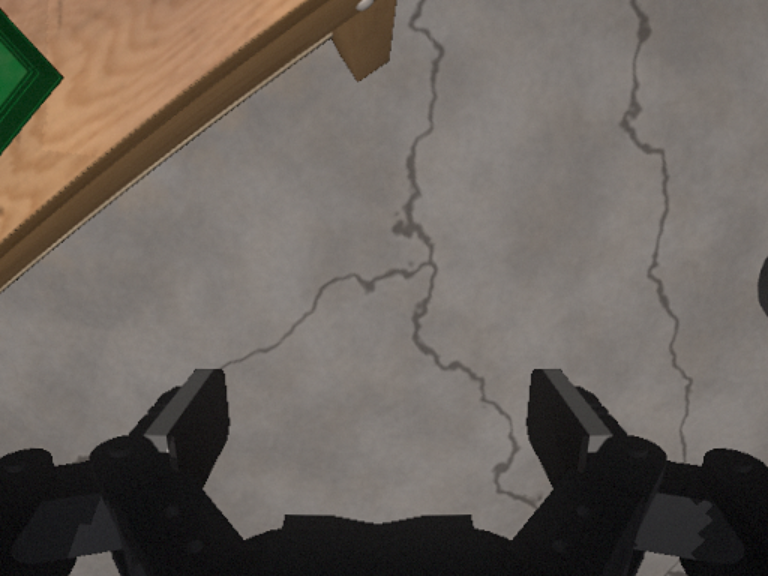

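The moves were refused and the arm is still at its start, so the picture shows only floor and the table edge. I'll send full rows with all seven keys.

Request:
apply_moves([
  {"dx": 0,"dy": 0,"dz": 0,"ax": 0,"ay": 0,"az": -0.1,"claw": 1},
  {"dx": 0,"dy": 0,"dz": 0,"ax": 0,"ay": 0,"az": -0.1,"claw": 1},
  {"dx": 0,"dy": 0,"dz": 0,"ax": 0,"ay": 0,"az": -0.1,"claw": 1},
  {"dx": 0,"dy": 0,"dz": 0,"ax": 0,"ay": 0,"az": -0.1,"claw": 1},
  {"dx": 0.031,"dy": -0.013,"dz": 0.0053,"ax": 0,"ay": 0,"az": 0,"claw": 1},
  {"dx": 0.031,"dy": -0.013,"dz": 0.0053,"ax": 0,"ay": 0,"az": 0,"claw": 1},
  {"dx": 0.031,"dy": -0.013,"dz": 0.0053,"ax": 0,"ay": 0,"az": 0,"claw": 1},
  {"dx": 0.031,"dy": -0.013,"dz": 0.0053,"ax": 0,"ay": 0,"az": 0,"claw": 1},
])

```text
time: 0.82
ee_pos: [319.7, -430.1, 213.8]
tcp_rot: [-0.0, 0.909, 0.417, 0.0]
wrist_force: [0.8, 0.2, -0.2]
width: 0.997
gripper_force: 0.0
```

Request:
apply_moves([
  {"dx": 0.031,"dy": -0.013,"dz": 0.0053,"ax": 0,"ay": 0,"az": 0,"claw": 1},
  {"dx": 0.031,"dy": -0.013,"dz": 0.0053,"ax": 0,"ay": 0,"az": 0,"claw": 1},
  {"dx": 0.031,"dy": -0.013,"dz": 0.0053,"ax": 0,"ay": 0,"az": 0,"claw": 1},
  {"dx": 0.031,"dy": -0.013,"dz": 0.0053,"ax": 0,"ay": 0,"az": 0,"claw": 1},
  {"dx": 0.031,"dy": -0.013,"dz": 0.0053,"ax": 0,"ay": 0,"az": 0,"claw": 1},
  {"dx": 0.031,"dy": -0.013,"dz": 0.0053,"ax": 0,"ay": 0,"az": 0,"claw": 1},
  {"dx": 0.031,"dy": -0.013,"dz": 0.0053,"ax": 0,"ay": 0,"az": 0,"claw": 1},
  {"dx": 0.031,"dy": -0.013,"dz": 0.0053,"ax": 0,"ay": 0,"az": 0,"claw": 1},
])

```text
time: 1.48
ee_pos: [402.3, -173.9, 171.8]
tcp_rot: [0.0, 0.909, 0.418, 0.0]
wrist_force: [0.8, 0.8, -0.9]
width: 0.999
gripper_force: 0.0
```

Request:
apply_moves([
  {"dx": 0.031,"dy": -0.013,"dz": 0.0053,"ax": 0,"ay": 0,"az": 0,"claw": 1},
  {"dx": 0.031,"dy": -0.013,"dz": 0.0053,"ax": 0,"ay": 0,"az": 0,"claw": 1},
  {"dx": 0.031,"dy": -0.013,"dz": 0.0053,"ax": 0,"ay": 0,"az": 0,"claw": 1},
  {"dx": 0.031,"dy": -0.013,"dz": 0.0053,"ax": 0,"ay": 0,"az": 0,"claw": 1},
  {"dx": 0,"dy": 0,"dz": 0,"ax": 0,"ay": 0,"az": 0,"claw": 1},
  {"dx": 0,"dy": 0,"dz": 0,"ax": 0,"ay": 0,"az": 0,"claw": 1},
  {"dx": 0,"dy": 0,"dz": 0,"ax": 0,"ay": 0,"az": 0,"claw": 1},
  {"dx": 0,"dy": 0,"dz": 0,"ax": 0,"ay": 0,"az": 0,"claw": 1},
])

```text
time: 2.15
ee_pos: [443.5, -48.5, 151.2]
tcp_rot: [0.0, 0.909, 0.417, 0.0]
wrist_force: [-0.4, -0.6, 0.4]
width: 0.998
gripper_force: 0.0
```

```bash
python3 - <<'E'
from h import *
p,im=grab("wrist","w2");s=state();print(s["ee_pos"],s["tcp_rot"],s["time"])
for X in[(444.5,-48.6,50),(s["ee_pos"][0],s["ee_pos"][1],50)]:
    print(proj(p,X)*1.5)
cv2.imwrite("pics/w2b.png",cv2.resize(im,(768,576)))
E
```

```text
[443.48675363 -48.66329025 151.24272241] [2.34147104e-04 9.08972995e-01 4.16854927e-01 9.72308311e-05] 2.2
[379.74867624 291.02095293]
[378.25212512 292.42069384]
```

View pics/w2b.png

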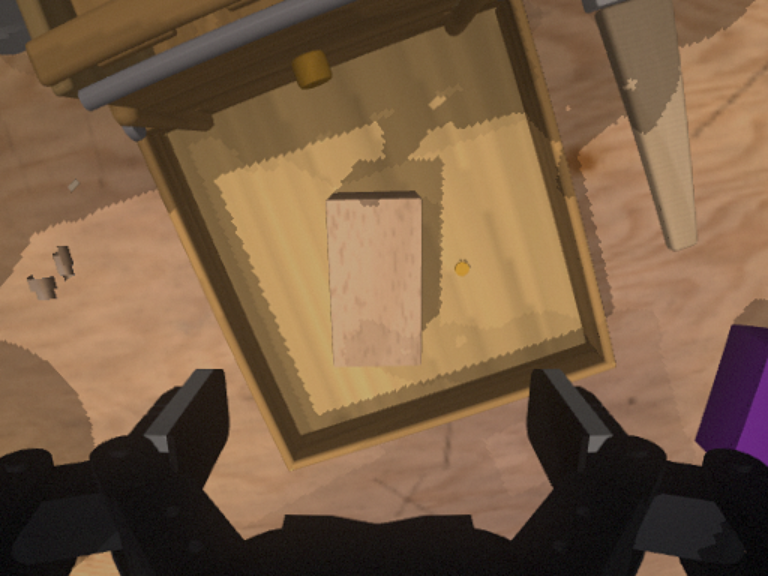

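The block's top spans (327,199) to (421,366) and is centred at (376,283), about 4 mm ahead of the tool axis and well aligned with it. I'll descend and grip.

Request:
apply_moves([
  {"dx": 0.004,"dy": 0,"dz": 0.022,"ax": 0,"ay": 0,"az": 0,"claw": 1},
  {"dx": 0,"dy": 0,"dz": 0.022,"ax": 0,"ay": 0,"az": 0,"claw": 1},
  {"dx": 0,"dy": 0,"dz": 0.022,"ax": 0,"ay": 0,"az": 0,"claw": 1},
  {"dx": 0,"dy": 0,"dz": 0.022,"ax": 0,"ay": 0,"az": 0,"claw": 1},
  {"dx": 0,"dy": 0,"dz": 0.02,"ax": 0,"ay": 0,"az": 0,"claw": 1},
  {"dx": 0,"dy": 0,"dz": 0,"ax": 0,"ay": 0,"az": 0,"claw": 1},
  {"dx": 0,"dy": 0,"dz": 0,"ax": 0,"ay": 0,"az": 0,"claw": 0.3},
  {"dx": 0,"dy": 0,"dz": 0,"ax": 0,"ay": 0,"az": 0,"claw": 0.3},
], newtons=40)

```text
time: 2.87
ee_pos: [447.0, -45.4, 44.3]
tcp_rot: [0.001, 0.909, 0.417, 0.001]
wrist_force: [0.3, -0.6, 0.7]
width: 0.747
gripper_force: 0.0
```

Request:
apply_moves([
  {"dx": 0,"dy": 0,"dz": 0,"ax": 0,"ay": 0,"az": 0,"claw": 0.3},
  {"dx": 0,"dy": 0,"dz": 0,"ax": 0,"ay": 0,"az": 0,"claw": 0.3},
  {"dx": 0,"dy": 0,"dz": 0,"ax": 0,"ay": 0,"az": 0,"claw": 0.3},
  {"dx": 0,"dy": 0,"dz": 0,"ax": 0,"ay": 0,"az": 0,"claw": 0.3},
  {"dx": 0,"dy": 0,"dz": 0,"ax": 0,"ay": 0,"az": 0,"claw": 0.3},
  {"dx": 0,"dy": 0,"dz": 0,"ax": 0,"ay": 0,"az": 0,"claw": 0.3},
  {"dx": 0,"dy": 0,"dz": 0,"ax": 0,"ay": 0,"az": 0,"claw": 0.3},
  {"dx": 0,"dy": 0,"dz": 0,"ax": 0,"ay": 0,"az": 0,"claw": 0.3},
])

```text
time: 3.53
ee_pos: [447.9, -45.2, 45.2]
tcp_rot: [0.001, 0.909, 0.418, 0.001]
wrist_force: [-1.2, -1.7, 6.8]
width: 0.515
gripper_force: 41.9
```

Request:
apply_moves([
  {"dx": 0,"dy": 0,"dz": -0.021,"ax": 0,"ay": 0,"az": 0,"claw": 0.3},
  {"dx": 0,"dy": 0,"dz": -0.021,"ax": 0,"ay": 0,"az": 0,"claw": 0.3},
  {"dx": 0,"dy": 0,"dz": -0.021,"ax": 0,"ay": 0,"az": 0,"claw": 0.3},
  {"dx": 0,"dy": 0,"dz": -0.021,"ax": 0,"ay": 0,"az": 0,"claw": 0.3},
  {"dx": -0.025,"dy": 0.0114,"dz": 0,"ax": 0,"ay": 0,"az": 0,"claw": 0.3},
  {"dx": -0.025,"dy": 0.0114,"dz": 0,"ax": 0,"ay": 0,"az": 0,"claw": 0.3},
  {"dx": -0.025,"dy": 0.0114,"dz": 0,"ax": 0,"ay": 0,"az": 0,"claw": 0.3},
  {"dx": -0.025,"dy": 0.0114,"dz": 0,"ax": 0,"ay": 0,"az": 0,"claw": 0.3},
])

```text
time: 4.2
ee_pos: [415.1, -150.9, 127.3]
tcp_rot: [0.0, 0.908, 0.418, 0.0]
wrist_force: [0.2, -0.5, -1.5]
width: 0.512
gripper_force: 41.4
```

Request:
apply_moves([
  {"dx": -0.025,"dy": 0.0114,"dz": 0,"ax": 0,"ay": 0,"az": 0,"claw": 0.3},
  {"dx": -0.025,"dy": 0.0114,"dz": 0,"ax": 0,"ay": 0,"az": 0,"claw": 0.3},
  {"dx": 0,"dy": 0,"dz": 0,"ax": 0,"ay": 0,"az": -0.118,"claw": 0.3},
  {"dx": 0,"dy": 0,"dz": 0,"ax": 0,"ay": 0,"az": -0.118,"claw": 0.3},
  {"dx": 0,"dy": 0,"dz": 0,"ax": 0,"ay": 0,"az": -0.118,"claw": 0.3},
  {"dx": 0,"dy": 0,"dz": 0,"ax": 0,"ay": 0,"az": 0,"claw": 0.3},
  {"dx": 0,"dy": 0,"dz": 0,"ax": 0,"ay": 0,"az": 0,"claw": 0.3},
  {"dx": 0,"dy": 0,"dz": 0,"ax": 0,"ay": 0,"az": 0,"claw": 0.3},
])

```text
time: 4.87
ee_pos: [400.3, -202.8, 126.9]
tcp_rot: [-0.0, 0.821, 0.57, -0.0]
wrist_force: [-0.4, -0.2, -0.9]
width: 0.511
gripper_force: 41.4
```

```bash
python3 - <<'E'
from h import *
p,im=grab("wrist","w3")
cv2.imwrite("pics/w3b.png",im)
E
```

```text
(no output)
```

View pics/w3b.png

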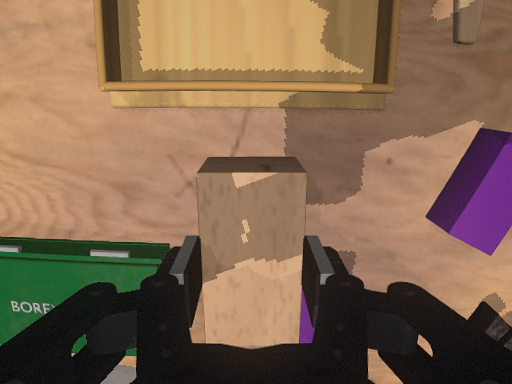

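The block is held straight over the bare bench: the tray's outer edge is at row 107 and the purple block is well beyond. I'll lower it.

Request:
apply_moves([
  {"dx": -0.005,"dy": 0,"dz": 0.02,"ax": 0,"ay": 0,"az": 0,"claw": 0.3},
  {"dx": 0,"dy": 0,"dz": 0.02,"ax": 0,"ay": 0,"az": 0,"claw": 0.3},
  {"dx": 0,"dy": 0,"dz": 0.02,"ax": 0,"ay": 0,"az": 0,"claw": 0.3},
  {"dx": 0,"dy": 0,"dz": 0.02,"ax": 0,"ay": 0,"az": 0,"claw": 0.3},
  {"dx": 0,"dy": 0,"dz": 0.01,"ax": 0,"ay": 0,"az": 0,"claw": 0.3},
  {"dx": 0,"dy": 0,"dz": 0.001,"ax": 0,"ay": 0,"az": 0,"claw": 0.3},
  {"dx": 0,"dy": 0,"dz": 0,"ax": 0,"ay": 0,"az": 0,"claw": 0.3},
  {"dx": 0,"dy": 0,"dz": 0,"ax": 0,"ay": 0,"az": 0,"claw": 0.3},
])

```text
time: 5.58
ee_pos: [399.4, -208.1, 37.1]
tcp_rot: [0.001, 0.821, 0.571, 0.0]
wrist_force: [-0.5, 0.5, -1.7]
width: 0.51
gripper_force: 41.4
```

Request:
apply_moves([
  {"dx": 0,"dy": 0,"dz": 0.001,"ax": 0,"ay": 0,"az": 0,"claw": 0.3},
  {"dx": 0,"dy": 0,"dz": 0.001,"ax": 0,"ay": 0,"az": 0,"claw": 0.3},
  {"dx": 0,"dy": 0,"dz": 0.001,"ax": 0,"ay": 0,"az": 0,"claw": 0.3},
  {"dx": 0,"dy": 0,"dz": 0.001,"ax": 0,"ay": 0,"az": 0,"claw": 0.3},
  {"dx": 0,"dy": 0,"dz": 0,"ax": 0,"ay": 0,"az": 0,"claw": 0.3},
  {"dx": 0,"dy": 0,"dz": 0,"ax": 0,"ay": 0,"az": 0,"claw": 0.3},
  {"dx": 0,"dy": 0,"dz": 0,"ax": 0,"ay": 0,"az": 0,"claw": 0.3},
  {"dx": 0,"dy": 0,"dz": 0,"ax": 0,"ay": 0,"az": 0,"claw": 0.3},
])

```text
time: 6.25
ee_pos: [399.1, -208.0, 33.2]
tcp_rot: [0.0, 0.821, 0.571, 0.0]
wrist_force: [-2.5, 1.3, 6.2]
width: 0.509
gripper_force: 42.1
```

Request:
apply_moves([
  {"dx": 0,"dy": 0,"dz": 0,"ax": 0,"ay": 0,"az": 0,"claw": 1},
  {"dx": 0,"dy": 0,"dz": 0,"ax": 0,"ay": 0,"az": 0,"claw": 1},
  {"dx": 0,"dy": 0,"dz": 0,"ax": 0,"ay": 0,"az": 0,"claw": 1},
  {"dx": 0,"dy": 0,"dz": 0,"ax": 0,"ay": 0,"az": 0,"claw": 1},
  {"dx": 0,"dy": 0,"dz": -0.02,"ax": 0,"ay": 0,"az": 0,"claw": 1},
  {"dx": 0,"dy": 0,"dz": -0.04,"ax": 0,"ay": 0,"az": 0,"claw": 1},
  {"dx": 0,"dy": 0,"dz": -0.04,"ax": 0,"ay": 0,"az": 0,"claw": 1},
  {"dx": 0,"dy": 0,"dz": -0.04,"ax": 0,"ay": 0,"az": 0,"claw": 1},
])

```text
time: 6.92
ee_pos: [398.0, -207.2, 173.0]
tcp_rot: [-0.001, 0.821, 0.571, -0.0]
wrist_force: [1.2, -1.6, 0.9]
width: 0.998
gripper_force: 0.0
```

Request:
apply_moves([
  {"dx": 0,"dy": 0,"dz": -0.04,"ax": 0,"ay": 0,"az": 0,"claw": 1},
  {"dx": 0,"dy": 0,"dz": -0.04,"ax": 0,"ay": 0,"az": 0,"claw": 1},
  {"dx": 0,"dy": 0,"dz": -0.04,"ax": 0,"ay": 0,"az": 0,"claw": 1},
  {"dx": 0,"dy": 0,"dz": -0.02,"ax": 0,"ay": 0,"az": 0,"claw": 1},
  {"dx": 0,"dy": 0,"dz": 0,"ax": 0,"ay": 0,"az": 0,"claw": 1},
  {"dx": 0,"dy": 0,"dz": 0,"ax": 0,"ay": 0,"az": 0,"claw": 1},
  {"dx": 0,"dy": 0,"dz": 0,"ax": 0,"ay": 0,"az": 0,"claw": 1},
  {"dx": 0,"dy": 0,"dz": 0,"ax": 0,"ay": 0,"az": 0,"claw": 1},
])

```text
time: 7.58
ee_pos: [398.0, -207.2, 309.6]
tcp_rot: [-0.002, 0.821, 0.571, -0.001]
wrist_force: [-0.2, 0.5, 0.3]
width: 0.999
gripper_force: 0.0
```

```bash
python3 - <<'E'
from h import *
s=state();print(s["qpos"].round(2),s["ee_pos"],s["tcp_rot"].round(3))
p,im=grab("wrist","w4");p2,im2=grab("top","t4")
cv2.imwrite("pics/w4b.png",im)
E
```

```text
[-0.65 -0.42  1.9  -0.    1.66 -0.29] [ 397.98025546 -207.16567334  309.59148478] [-0.002  0.821  0.571 -0.001]
```

View pics/w4b.png

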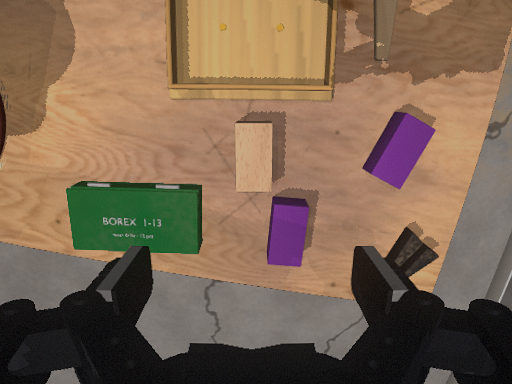

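The block lies flat on the bench at (254,156), clear of the tray and of the purple blocks. Next I'll turn 90 degrees and go above the bar.

Request:
apply_moves([
  {"dx": 0,"dy": 0,"dz": 0,"ax": 0,"ay": 0,"az": -0.121,"claw": 1},
  {"dx": 0,"dy": 0,"dz": 0,"ax": 0,"ay": 0,"az": -0.121,"claw": 1},
  {"dx": 0,"dy": 0,"dz": 0,"ax": 0,"ay": 0,"az": -0.121,"claw": 1},
  {"dx": 0,"dy": 0,"dz": 0,"ax": 0,"ay": 0,"az": -0.121,"claw": 1},
  {"dx": 0,"dy": 0,"dz": 0,"ax": 0,"ay": 0,"az": -0.121,"claw": 1},
  {"dx": 0,"dy": 0,"dz": 0,"ax": 0,"ay": 0,"az": -0.121,"claw": 1},
  {"dx": 0,"dy": 0,"dz": 0,"ax": 0,"ay": 0,"az": -0.121,"claw": 1},
  {"dx": 0,"dy": 0,"dz": 0,"ax": 0,"ay": 0,"az": -0.121,"claw": 1},
])

```text
time: 8.35
ee_pos: [398.3, -207.4, 310.6]
tcp_rot: [-0.001, 0.458, 0.889, 0.0]
wrist_force: [-0.2, 0.1, 0.1]
width: 1.002
gripper_force: 0.0
```

Request:
apply_moves([
  {"dx": 0,"dy": 0,"dz": 0,"ax": 0,"ay": 0,"az": -0.121,"claw": 1},
  {"dx": 0,"dy": 0,"dz": 0,"ax": 0,"ay": 0,"az": -0.121,"claw": 1},
  {"dx": 0,"dy": 0,"dz": 0,"ax": 0,"ay": 0,"az": -0.121,"claw": 1},
  {"dx": 0,"dy": 0,"dz": 0,"ax": 0,"ay": 0,"az": -0.121,"claw": 1},
  {"dx": 0,"dy": 0,"dz": 0,"ax": 0,"ay": 0,"az": -0.121,"claw": 1},
  {"dx": 0,"dy": 0.033,"dz": 0,"ax": 0,"ay": 0,"az": 0,"claw": 1},
  {"dx": 0,"dy": 0.033,"dz": 0,"ax": 0,"ay": 0,"az": 0,"claw": 1},
  {"dx": 0,"dy": 0.033,"dz": 0,"ax": 0,"ay": 0,"az": 0,"claw": 1},
])

```text
time: 9.02
ee_pos: [432.6, -113.9, 310.7]
tcp_rot: [-0.001, 0.176, 0.984, 0.0]
wrist_force: [-0.1, -0.6, -0.1]
width: 1.007
gripper_force: 0.0
```

Request:
apply_moves([
  {"dx": 0,"dy": 0.033,"dz": 0,"ax": 0,"ay": 0,"az": 0,"claw": 1},
  {"dx": 0,"dy": 0.033,"dz": 0,"ax": 0,"ay": 0,"az": 0,"claw": 1},
  {"dx": 0,"dy": 0.033,"dz": 0,"ax": 0,"ay": 0,"az": 0,"claw": 1},
  {"dx": 0,"dy": 0.033,"dz": 0,"ax": 0,"ay": 0,"az": 0,"claw": 1},
  {"dx": 0,"dy": 0.033,"dz": 0,"ax": 0,"ay": 0,"az": 0,"claw": 1},
  {"dx": 0,"dy": 0.033,"dz": 0,"ax": 0,"ay": 0,"az": 0,"claw": 1},
  {"dx": 0,"dy": 0.033,"dz": 0,"ax": 0,"ay": 0,"az": 0,"claw": 1},
  {"dx": 0,"dy": 0,"dz": 0,"ax": 0,"ay": 0,"az": 0,"claw": 1},
])

```text
time: 9.68
ee_pos: [513.0, 106.3, 310.2]
tcp_rot: [-0.001, 0.173, 0.985, 0.001]
wrist_force: [-0.2, 0.5, -0.1]
width: 0.996
gripper_force: 0.0
```

```bash
python3 - <<'E'
from h import *
s=state();print(s["qpos"].round(2),s["ee_pos"],s["tcp_rot"].round(3))
p,im=grab("wrist","w5")
cv2.imwrite("pics/w5b.png",cv2.resize(im,(768,576)))
print(proj(p,[s["ee_pos"][0],s["ee_pos"][1],220])*1.5)
E
```

```text
[ 0.06 -0.22  1.75  0.    1.62 -1.16] [512.9671146  106.3009988  310.19316654] [-0.001  0.173  0.985  0.001]
[375.53840278 298.30127378]
```

View pics/w5b.png

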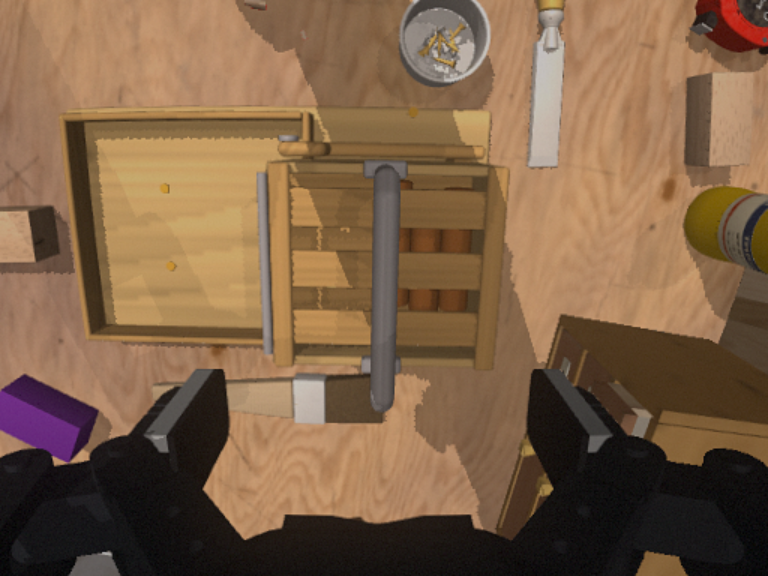

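The bar runs from (386,168) to (383,405), parallel to the pads. The tin, the brush and the cabinet are all clear of the fingers.

```bash
python3 - <<'E'
from h import *
s=state();p=viewer.camera_params("wrist")
a,b=[onz(p,(u/1.5,v/1.5),220) for u,v in[(386,170),(382,404)]]
m=(a+b)/2;print(a,b,m,np.linalg.norm(a-b),np.degrees(np.arctan2(*(a-b)[1::-1])))
r=R.from_quat(np.roll(s["tcp_rot"],-1)).as_matrix();print("tool delta",r.T@(m-s["ee_pos"]), "toolx yaw",np.degrees(np.arctan2(r[1,0],r[0,0])))
c,d=[onz(p,(u/1.5,v/1.5),42) for u,v in[(62,114),(88,341)]]
print(c,d,np.linalg.norm(c-d),"bar-tray",(m-(c+d)/2)[:2],np.linalg.norm((m-(c+d)/2)[:2]))
E
```

```text
[459.0038605  128.38853433 220.        ] [565.12158252  88.27821636 220.        ] [512.06272151 108.33337534 220.        ] 113.44517854477907 159.29443820863426
tool delta [ 1.53374359  3.78849598 90.27997674] toolx yaw 160.02560815171958
[334.70885178 -96.64139033  42.        ] [ 513.18638939 -166.67009782   42.        ] 191.7244149935007 bar-tray [ 88.11510092 239.98911942] 255.65415789830203
```

Request:
apply_moves([
  {"dx": 0.001,"dy": 0.0038,"dz": 0.02,"ax": 0,"ay": 0,"az": 0,"claw": 0.7},
  {"dx": 0,"dy": 0,"dz": 0.02,"ax": 0,"ay": 0,"az": 0,"claw": 0.7},
  {"dx": 0,"dy": 0,"dz": 0.02,"ax": 0,"ay": 0,"az": 0,"claw": 0.7},
  {"dx": 0,"dy": 0,"dz": 0.02,"ax": 0,"ay": 0,"az": 0,"claw": 0.7},
  {"dx": 0,"dy": 0,"dz": 0.004,"ax": 0,"ay": 0,"az": 0,"claw": 0.7},
  {"dx": 0,"dy": 0,"dz": 0,"ax": 0,"ay": 0,"az": 0,"claw": 0.22},
  {"dx": 0,"dy": 0,"dz": 0,"ax": 0,"ay": 0,"az": 0,"claw": 0.22},
  {"dx": 0,"dy": 0,"dz": 0,"ax": 0,"ay": 0,"az": 0,"claw": 0.22},
], newtons=20)

```text
time: 10.4
ee_pos: [513.8, 105.6, 229.7]
tcp_rot: [0.001, 0.176, 0.984, 0.0]
wrist_force: [1.7, 0.4, 0.8]
width: 0.28
gripper_force: 0.0
```

Request:
apply_moves([
  {"dx": 0,"dy": 0,"dz": 0,"ax": 0,"ay": 0,"az": 0,"claw": 0.22},
  {"dx": 0,"dy": 0,"dz": 0,"ax": 0,"ay": 0,"az": 0,"claw": 0.22},
  {"dx": 0,"dy": 0,"dz": 0,"ax": 0,"ay": 0,"az": 0,"claw": 0.22},
  {"dx": 0,"dy": 0,"dz": 0,"ax": 0,"ay": 0,"az": 0,"claw": 0.22},
  {"dx": 0,"dy": 0,"dz": 0,"ax": 0,"ay": 0,"az": 0,"claw": 0.22},
  {"dx": 0,"dy": 0,"dz": 0,"ax": 0,"ay": 0,"az": 0,"claw": 0.22},
  {"dx": 0,"dy": 0,"dz": 0,"ax": 0,"ay": 0,"az": 0,"claw": 0.22},
  {"dx": 0,"dy": 0,"dz": 0,"ax": 0,"ay": 0,"az": 0,"claw": 0.22},
])

```text
time: 11.07
ee_pos: [513.0, 105.9, 228.0]
tcp_rot: [-0.0, 0.175, 0.984, -0.0]
wrist_force: [-0.5, 0.5, -0.1]
width: 0.22
gripper_force: 0.0
```

Request:
apply_moves([
  {"dx": 0,"dy": -0.0056,"dz": -0.0018,"ax": 0,"ay": 0,"az": 0,"claw": 0.22},
  {"dx": 0,"dy": -0.0056,"dz": -0.0018,"ax": 0,"ay": 0,"az": 0,"claw": 0.22},
  {"dx": 0,"dy": -0.0056,"dz": -0.0018,"ax": 0,"ay": 0,"az": 0,"claw": 0.22},
  {"dx": 0,"dy": -0.0056,"dz": -0.0018,"ax": 0,"ay": 0,"az": 0,"claw": 0.22},
  {"dx": 0,"dy": -0.0056,"dz": -0.0018,"ax": 0,"ay": 0,"az": 0,"claw": 0.22},
  {"dx": 0,"dy": -0.0056,"dz": -0.0018,"ax": 0,"ay": 0,"az": 0,"claw": 0.22},
  {"dx": 0,"dy": -0.0056,"dz": -0.0008,"ax": 0,"ay": 0,"az": 0,"claw": 0.22},
  {"dx": 0,"dy": -0.0056,"dz": -0.0008,"ax": 0,"ay": 0,"az": 0,"claw": 0.22},
])

```text
time: 11.73
ee_pos: [497.5, 65.0, 242.3]
tcp_rot: [0.0, 0.175, 0.985, 0.002]
wrist_force: [-2.6, 6.3, 5.9]
width: 0.219
gripper_force: 4.0
```

Request:
apply_moves([
  {"dx": 0,"dy": -0.0056,"dz": -0.0008,"ax": 0,"ay": 0,"az": 0,"claw": 0.22},
  {"dx": 0,"dy": -0.0056,"dz": -0.0008,"ax": 0,"ay": 0,"az": 0,"claw": 0.22},
  {"dx": 0,"dy": -0.0056,"dz": -0.0008,"ax": 0,"ay": 0,"az": 0,"claw": 0.22},
  {"dx": 0,"dy": -0.0056,"dz": 0.0003,"ax": 0,"ay": 0,"az": 0,"claw": 0.22},
  {"dx": 0,"dy": -0.0056,"dz": 0.0003,"ax": 0,"ay": 0,"az": 0,"claw": 0.22},
  {"dx": 0,"dy": -0.0056,"dz": 0.0003,"ax": 0,"ay": 0,"az": 0,"claw": 0.22},
  {"dx": 0,"dy": -0.0056,"dz": 0.0003,"ax": 0,"ay": 0,"az": 0,"claw": 0.22},
  {"dx": 0,"dy": -0.0056,"dz": 0.0003,"ax": 0,"ay": 0,"az": 0,"claw": 0.22},
])

```text
time: 12.4
ee_pos: [481.4, 22.5, 244.0]
tcp_rot: [-0.0, 0.175, 0.985, 0.001]
wrist_force: [-6.3, 4.5, 8.9]
width: 0.223
gripper_force: 4.7
```

Request:
apply_moves([
  {"dx": 0,"dy": 0,"dz": 0,"ax": 0,"ay": 0,"az": 0,"claw": 0.22},
  {"dx": 0,"dy": 0,"dz": 0,"ax": 0,"ay": 0,"az": 0,"claw": 0.22},
  {"dx": 0,"dy": 0,"dz": 0,"ax": 0,"ay": 0,"az": 0,"claw": 0.22},
  {"dx": 0,"dy": 0,"dz": 0,"ax": 0,"ay": 0,"az": 0,"claw": 0.22},
  {"dx": 0,"dy": 0,"dz": 0,"ax": 0,"ay": 0,"az": 0,"claw": 0.22},
  {"dx": 0,"dy": 0,"dz": 0,"ax": 0,"ay": 0,"az": 0,"claw": 0.22},
  {"dx": 0,"dy": 0,"dz": 0,"ax": 0,"ay": 0,"az": 0,"claw": 0.22},
  {"dx": 0,"dy": 0,"dz": 0,"ax": 0,"ay": 0,"az": 0,"claw": 0.22},
])

```text
time: 13.07
ee_pos: [481.8, 22.2, 243.9]
tcp_rot: [0.0, 0.175, 0.985, 0.001]
wrist_force: [-5.2, 2.8, 10.0]
width: 0.22
gripper_force: 4.5
```

Request:
apply_moves([
  {"dx": 0,"dy": 0,"dz": 0,"ax": 0,"ay": 0,"az": 0,"claw": 0.22},
  {"dx": 0,"dy": 0,"dz": 0,"ax": 0,"ay": 0,"az": 0,"claw": 0.22},
  {"dx": 0,"dy": 0,"dz": 0,"ax": 0,"ay": 0,"az": 0,"claw": 0.22},
  {"dx": 0,"dy": 0,"dz": 0,"ax": 0,"ay": 0,"az": 0,"claw": 0.22},
  {"dx": 0,"dy": 0,"dz": 0,"ax": 0,"ay": 0,"az": 0,"claw": 0.22},
  {"dx": 0,"dy": 0,"dz": 0,"ax": 0,"ay": 0,"az": 0,"claw": 0.22},
  {"dx": 0,"dy": 0,"dz": 0,"ax": 0,"ay": 0,"az": 0,"claw": 0.22},
  {"dx": 0,"dy": 0,"dz": 0,"ax": 0,"ay": 0,"az": 0,"claw": 0.22},
])

```text
time: 13.73
ee_pos: [481.8, 22.2, 243.9]
tcp_rot: [0.0, 0.175, 0.985, 0.001]
wrist_force: [-5.4, 3.5, 9.4]
width: 0.224
gripper_force: 4.5
```

```bash
python3 - <<'E'
from h import *
p,im=grab("wrist","w6")
cv2.imwrite("pics/w6b.png",cv2.resize(im,(768,576)))
E
```

```text
(no output)
```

View pics/w6b.png

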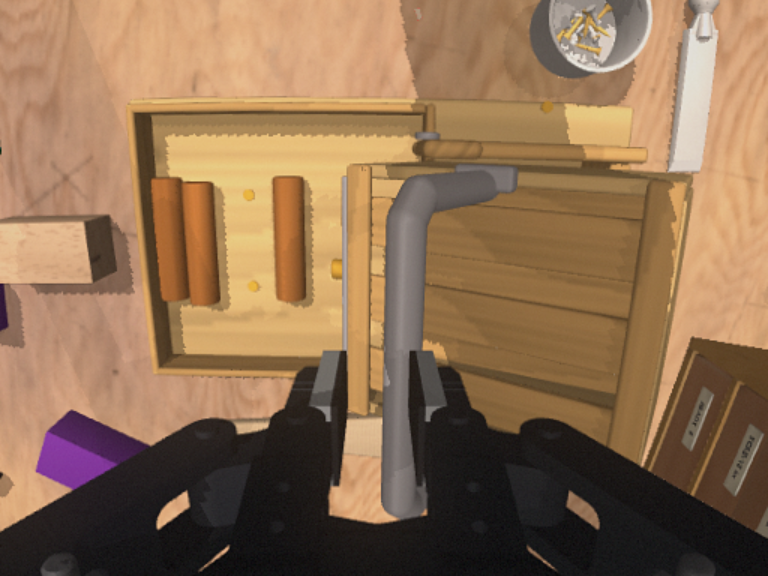

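All three dowels lie in the tray, at columns 167, 200 and 290. I'll let the caddy back down along the same arc.

Request:
apply_moves([
  {"dx": 0,"dy": 0.0056,"dz": -0.0003,"ax": 0,"ay": 0,"az": 0,"claw": 0.22},
  {"dx": 0,"dy": 0.0056,"dz": -0.0003,"ax": 0,"ay": 0,"az": 0,"claw": 0.22},
  {"dx": 0,"dy": 0.0056,"dz": -0.0003,"ax": 0,"ay": 0,"az": 0,"claw": 0.22},
  {"dx": 0,"dy": 0.0056,"dz": -0.0003,"ax": 0,"ay": 0,"az": 0,"claw": 0.22},
  {"dx": 0,"dy": 0.0056,"dz": -0.0003,"ax": 0,"ay": 0,"az": 0,"claw": 0.22},
  {"dx": 0,"dy": 0.0056,"dz": 0.0008,"ax": 0,"ay": 0,"az": 0,"claw": 0.22},
  {"dx": 0,"dy": 0.0056,"dz": 0.0008,"ax": 0,"ay": 0,"az": 0,"claw": 0.22},
  {"dx": 0,"dy": 0.0056,"dz": 0.0008,"ax": 0,"ay": 0,"az": 0,"claw": 0.22},
])

```text
time: 14.45
ee_pos: [498.2, 64.7, 242.2]
tcp_rot: [0.001, 0.175, 0.985, 0.001]
wrist_force: [-1.5, 4.1, 6.1]
width: 0.221
gripper_force: 3.2
```

Request:
apply_moves([
  {"dx": 0,"dy": 0.0056,"dz": 0.0008,"ax": 0,"ay": 0,"az": 0,"claw": 0.22},
  {"dx": 0,"dy": 0.0056,"dz": 0.0008,"ax": 0,"ay": 0,"az": 0,"claw": 0.22},
  {"dx": 0,"dy": 0.0056,"dz": 0.0018,"ax": 0,"ay": 0,"az": 0,"claw": 0.22},
  {"dx": 0,"dy": 0.0056,"dz": 0.0018,"ax": 0,"ay": 0,"az": 0,"claw": 0.22},
  {"dx": 0,"dy": 0.0056,"dz": 0.0018,"ax": 0,"ay": 0,"az": 0,"claw": 0.22},
  {"dx": 0,"dy": 0.0056,"dz": 0.0018,"ax": 0,"ay": 0,"az": 0,"claw": 0.22},
  {"dx": 0,"dy": 0.0056,"dz": 0.0018,"ax": 0,"ay": 0,"az": 0,"claw": 0.22},
  {"dx": 0,"dy": 0.0056,"dz": 0.0018,"ax": 0,"ay": 0,"az": 0,"claw": 0.22},
])

```text
time: 15.12
ee_pos: [513.2, 105.9, 227.4]
tcp_rot: [-0.0, 0.176, 0.984, -0.001]
wrist_force: [0.6, -0.0, 0.3]
width: 0.219
gripper_force: 0.0
```

Request:
apply_moves([
  {"dx": 0,"dy": 0,"dz": 0,"ax": 0,"ay": 0,"az": 0,"claw": 0.22},
  {"dx": 0,"dy": 0,"dz": 0,"ax": 0,"ay": 0,"az": 0,"claw": 0.22},
  {"dx": 0,"dy": 0,"dz": 0,"ax": 0,"ay": 0,"az": 0,"claw": 0.22},
  {"dx": 0,"dy": 0,"dz": 0,"ax": 0,"ay": 0,"az": 0,"claw": 0.5},
  {"dx": 0,"dy": 0,"dz": 0,"ax": 0,"ay": 0,"az": 0,"claw": 0.5},
  {"dx": 0,"dy": 0,"dz": 0,"ax": 0,"ay": 0,"az": 0,"claw": 0.5},
  {"dx": 0,"dy": 0,"dz": 0,"ax": 0,"ay": 0,"az": 0,"claw": 0.5},
  {"dx": 0,"dy": 0,"dz": 0,"ax": 0,"ay": 0,"az": 0,"claw": 0.5},
])

```text
time: 15.78
ee_pos: [513.0, 105.7, 228.1]
tcp_rot: [0.0, 0.176, 0.984, -0.0]
wrist_force: [0.3, -0.4, -0.1]
width: 0.504
gripper_force: 0.0
```

Request:
apply_moves([
  {"dx": 0,"dy": 0,"dz": -0.015,"ax": 0,"ay": 0,"az": 0,"claw": 0.5},
  {"dx": 0,"dy": 0,"dz": -0.02,"ax": 0,"ay": 0,"az": 0,"claw": 0.5},
  {"dx": 0,"dy": 0,"dz": -0.025,"ax": 0,"ay": 0,"az": 0,"claw": 0.5},
  {"dx": 0,"dy": 0,"dz": -0.025,"ax": 0,"ay": 0,"az": 0,"claw": 0.5},
  {"dx": 0,"dy": 0,"dz": 0,"ax": 0,"ay": 0,"az": 0,"claw": 0.5},
  {"dx": 0,"dy": 0,"dz": 0,"ax": 0,"ay": 0,"az": 0,"claw": 0.5},
  {"dx": 0,"dy": 0,"dz": 0,"ax": 0,"ay": 0,"az": 0,"claw": 0.5},
  {"dx": 0,"dy": 0,"dz": 0,"ax": 0,"ay": 0,"az": 0,"claw": 0.5},
])

```text
time: 16.45
ee_pos: [512.4, 105.9, 311.2]
tcp_rot: [-0.001, 0.175, 0.984, -0.0]
wrist_force: [-0.5, -0.0, -0.3]
width: 0.497
gripper_force: 0.0
```

```bash
python3 - <<'E'
from h import *
p,im=grab("wrist","w7")
cv2.imwrite("pics/w7b.png",cv2.resize(im,(768,576)))
E
```

```text
(no output)
```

View pics/w7b.png

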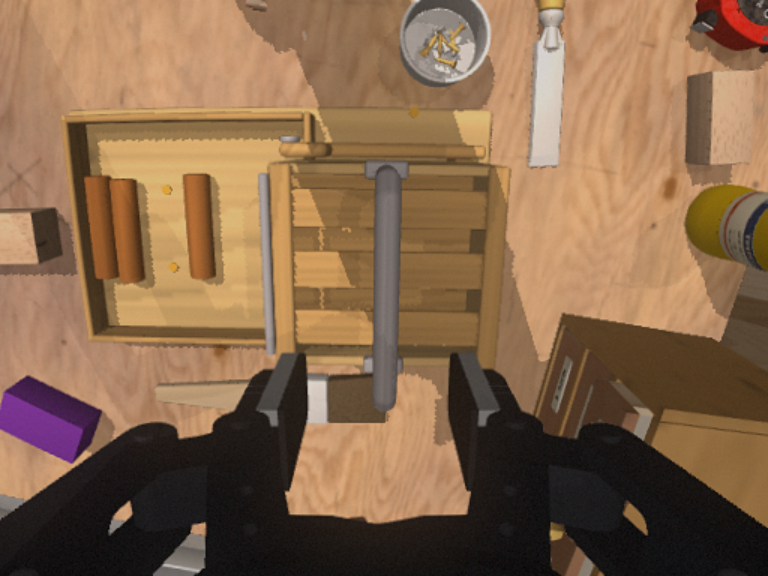

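The caddy is level and empty, with the bar at the same pixels as before tipping. The three dowels are in the tray at columns 100, 127 and 200, the offcut is on the bench at the left edge, the tin and brush have not moved, and the part of the chisel in view is where it was.

```bash
python3 -c "
from h import *
print(ticket.hand_in())"
```

```text
the job is handed in; nothing more can be done
None
```

The job is done and handed in: the offcut lies flat on the open bench, all three dowels are in the tray, the caddy is back down level after tipping about 0.6 rad, and the tin, brush and chisel were left where they were.

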